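# Move the red honing plate from its rack to the rinse trough

## Task

The microtome knives have just been honed and the red honing plate needs rinsing: slide it straight up out of its slot in the beech rack by its top edge and stand it, foot down, in the empty steel trough, so that it rests on the trough's floor. Set it down inside the trough before letting go, do not drop it, and leave the blue and green plates in their slots.

Things in the scene. Friction and masses are not known exactly. Their poses are not given: they have to be found in the camera images.
- red_plate: Red honing plate, the one to move: flat and rigid, steel panel on the lower part of both faces, 90 wide x 8 thick x 110 mm tall, about 220 g. Origin: middle of its foot edge; x along its 90 mm width, y normal to its faces, z up to its top edge. Stands upright in any one of 3 parallel slots of a fixed beech block rack, foot 10 mm and top edge 120 mm above the table, upper 75 mm free; slides straight up, nothing locks it.
- blue_plate: Blue honing plate, same shape, axes and origin (middle of its foot edge) as the red one, in another slot of the rack; leave it. The rack: 116 mm along the plates' x, 196 mm along their y, 45 mm high; slots 62 mm apart centre to centre, 11 mm wide, 35 mm deep, floor 10 mm above the table.
- green_plate: Green honing plate, same shape, axes and origin (middle of its foot edge) as the red one, in another slot of the rack; leave it.
- trough: Empty open-topped stainless steel rinse trough, fixed to the table beside the rack. Outside 132 x 42 mm, 59 mm high; inside 124 mm along its x, 34 mm along its y, 55 mm deep; walls and floor 4 mm. Origin: centre of its underside, on the table; z up. A plate let go in it leans on a long wall, up to 27 degrees off upright, its top some 45 mm above the rim.
Not all that is in view belongs to the job. What is shaped like the trough but purple or yellow is not meant.

How it is judged:
By the outcome, as a careful person would: the job done as asked, in the order asked, and still so for the second after the job is handed in, with the robot touching nothing.
It also fails if it takes over 40 s, if anything falls off the work surface, if the arm or the gripper's body presses on something with over 40 N, if the wrist force passes 120 N, or if a joint passes its speed limit or range.

## Robot

A 6-joint arm with a two-finger parallel gripper is mounted at the origin on the work surface. World frame = base frame: x ahead of the robot, y to its left, z up, the work surface at z = 0. Lengths are in m, angles in rad, forces in N, time in s.
With the tool pointing down it reaches from about 0.25 to 0.775 m from the base axis. Payload 8.9 kg.
Tool frame: the origin (TCP) lies between the finger pads; the fingertips stand 11 mm ahead of it and the grasp point (between the pads) lies 8 mm behind it; x points along the fingers, y is the direction in which the jaws open and shut, and the axes are right-handed (so a half turn about x gives the same grasp; the last joint's range is limited). The gripper opens to 85 mm and grips with 20 to 120 N. Pads are 22 mm wide; open, the fingers measure 114 mm over their backs; the gripper's body (76 mm by 85 mm) begins 54 mm behind the grasp point. The pads swing forward as they close: fully open they stand 13 mm farther back than shut.
Start: joints at [0.98, 0.291, -0.153, 1.127, 0, 1.431], TCP at [0.229, 0.472, 0.222] pointing down, gripper open.
Joint ranges: [-2.52, 2.52], [-0.91, 1.74], [-1.3, 1.37], [-1.96, 2.02], [-1.52, 1.47], [-3.14, 3.14]. Speed limits (rad/s): [2.22, 2.22, 2.79, 3.14, 3.14, 3.14].

## Interface

Orientations are given as a 3x3 rotation matrix whose columns are the frame's x, y, z axes.
In Python, from bench import robot, optics gives the robot as it stands.
- The arm moves only by the tool drive_tool, never from a script. Its argument "moves" is one flat list of numbers, 7 for each row, row after row: the turn, a rotation vector about the tool's x, y, z in degrees, then the shift along the tool's x, y, z in units of 25 mm (1.0 is 25 mm), then the finger opening in mm, from 0 to 85.4. In form: [rx, ry, rz, tx, ty, tz, grip, rx, ry, rz, tx, ty, tz, grip, ...]. A call has 1 to 8 rows; each row shifts and turns the commanded pose from where the row before left it, along the tool's axes as they then stand; what a row does not reach is not made up. A row lasts 1/10 s, in which the tool goes at most 50 mm and 8.59 degrees, less where a joint would pass 70% of its speed; a pose out of reach is approached as far as the arm can. A call is refused whole if a number of a shift passes 1 or a number of a turn 8.59, either way. A call with a gripper value outside its range is refused whole. The fingers move at their own pace and stop on an object; "grip_force" is the grip in N (left out, the last holds). Time passes only in rows, so rows that do not move let the fingers close. It gives the time, the measured TCP pose, the force and the opening at its end, in the units of the state.
- robot.read_state(): the state, without advancing time (a new reading comes with each control period).
- optics.grab_frame(name): name is "scene" or "top" or "wrist"; returns (picture, depth): 420x560x3 uint8, red, green, blue; 420x560 float32, m along the optical axis (not along the pixel's ray), 0 where there is no reading.
- optics.camera_info(name): a dict with "vertical_fov" (degrees; the focal length in pixels is half the picture's height over the tangent of half this angle, whatever the lens; pixels are square), "cx", "cy" (the principal point, pixels), "rvec" (rotation vector, rad) and "tvec" (3), from world to camera coordinates, as OpenCV has them. Camera axes: x right, y down, z forward; pixel columns grow to the right and rows downward; lengths in m; the calibration is good to about 2 mm. A picture is of the moment at which its call begins: read the wrist's pose just before it. camera_info takes no time and is no camera call; for the wrist camera it gives the pose at the moment of the call.
- robot.finish_job(): hands the job in, once; it reports no verdict.
The state is a dict: "clock": time; "q": joint angles; "qd": joint speeds; "effort": joint torques, N m; "tool_pos": TCP position; "orientation": TCP orientation; "contact_force": force on the tool from outside, world axes, zero at the start; "wrist_torque": the same for the moment, N m; "finger_gap": finger opening in m.
Only numpy, scipy, OpenCV 4.12 (cv2) and the standard library are available. Lean on these libraries where they do the work, as an engineer would, in place of code of your own. Each camera call takes 0.05 s, during which the arm holds its last target.

## Working session

There is one attempt and no reset: what is moved stays moved. The work goes in short steps, Python scripts to look and compute and a tool call to move; the robot and the scene stay as the last step left them, time stands still between calls to the robot, and variables do not carry over. Pictures are saved under pics/ and viewed, and the job is handed in when it is done.

Besides the shell and the picture viewer there is one more tool, called in YAML: its name, and indented under it one key for each argument. drive_tool: Moves the arm, as the interface text tells. Its arguments: {"type":"object","properties":{"moves":{"type":"array","items":{"type":"number"}},"grip_force":{"type":"number"}},"required":["moves"]}

```bash
ls; mkdir -p pics; cat > h.py <<'E'
import numpy as np, cv2, pickle
from bench import robot, optics
def grab(n,tag):
    ci=optics.camera_info(n); im,d=optics.grab_frame(n)
    cv2.imwrite(f'pics/{tag}.png',im[:,:,::-1]); pickle.dump((ci,im,d),open(f'{tag}.pkl','wb')); return ci,im,d
def load(tag): return pickle.load(open(f'{tag}.pkl','rb'))
def cam(ci):
    R=cv2.Rodrigues(np.array(ci['rvec'],float))[0]; t=np.array(ci['tvec'],float).ravel()
    f=210/np.tan(np.radians(ci['vertical_fov'])/2); return R,t,f
def pts(ci,d):
    R,t,f=cam(ci); v,u=np.mgrid[:d.shape[0],:d.shape[1]]
    P=np.stack([(u-ci['cx'])/f*d,(v-ci['cy'])/f*d,d],-1)
    return (P-t)@R
def proj(ci,X):
    R,t,f=cam(ci); p=np.atleast_2d(X)@R.T+t
    return np.stack([p[:,0]/p[:,2]*f+ci['cx'],p[:,1]/p[:,2]*f+ci['cy']],-1)
def ray(ci,uv,z):
    R,t,f=cam(ci); uv=np.atleast_2d(uv)
    dd=np.stack([(uv[:,0]-ci['cx'])/f,(uv[:,1]-ci['cy'])/f,np.ones(len(uv))],-1)@R; c=-R.T@t
    return c+dd*((z-c[2])/dd[:,2])[:,None]
E
python3 - <<'E'
from h import *
for n in ['scene','top','wrist']:
    ci,im,d=grab(n,n+'0'); print(n,ci,d.shape,(d>0).mean())
s=robot.read_state(); print(s)
E
```

```text
pics
scene {'vertical_fov': 52.686357721845944, 'cx': 277.7339064688289, 'cy': 210.2442247170553, 'rvec': array([ 1.02250623,  2.51777634, -0.95905815]), 'tvec': array([ 0.40033044, -0.12450632,  1.20349208])} (420, 560) 0.9960544217687075
top {'vertical_fov': 54.913321517512266, 'cx': 279.4645072298, 'cy': 207.70903803910863, 'rvec': array([ 2.22922497, -2.17749123,  0.09037517]), 'tvec': array([-0.14938034,  0.44270365,  1.14769166])} (420, 560) 0.9958163265306123
wrist {'vertical_fov': 67.4600212259971, 'cx': 276.65998286594464, 'cy': 209.05036452690257, 'rvec': array([-2.43324366, -1.52227708, -0.23499599]), 'tvec': array([-0.52442167, -0.03812955,  0.37977223])} (420, 560) 0.9957525510204082
{'clock': 0.15, 'q': array([ 9.79729802e-01,  2.91152250e-01, -1.53875306e-01,  1.12668797e+00,
        1.88871023e-05,  1.43152187e+00]), 'qd': array([ 0.00108346, -0.00089847,  0.00097763,  0.0009194 , -0.00032129,
        0.00077282]), 'effort': array([ 1.42423618e-03, -5.37369490e+01,  3.31520176e+01,  1.15383524e-02,
       -1.05798963e-04, -5.07320658e-05]), 'tool_pos': array([0.22901667, 0.47208795, 0.2216925 ]), 'orientation': array([[-5.27906609e-04,  4.36578266e-01,  8.99666127e-01],
       [-7.52733592e-04,  8.99665824e-01, -4.36578560e-01],
       [-9.99999577e-01, -9.07681622e-04, -1.46312408e-04]]), 'contact_force': array([-0.90394582, -0.58083527, -0.25566623]), 'wrist_torque': array([ 0.00384536,  0.01372608, -0.02886084]), 'finger_gap': 0.0853996473949204}
```

View pics/scene0.png

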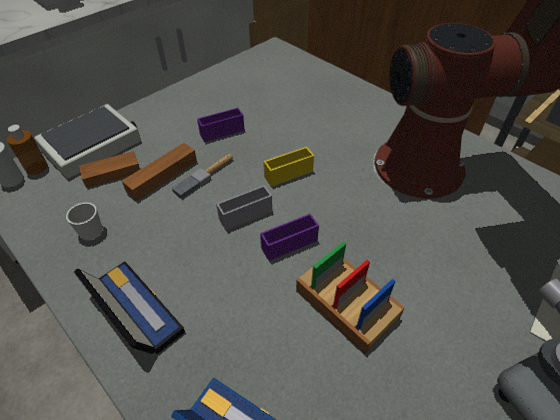

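View pics/top0.png

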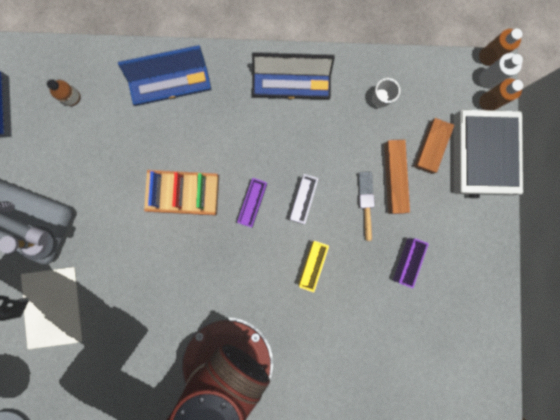

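View pics/wrist0.png

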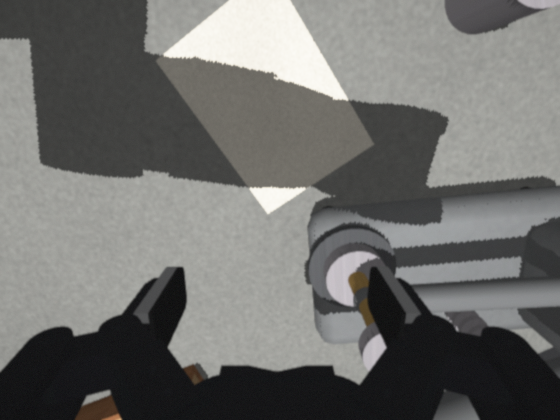

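The scene and top views show the rack with its green, red and blue plates. The red plate is in the middle slot, at about (178,190) in top and (351,285) in scene. The steel trough is at about (304,199) in top and (245,207) in scene. The purple and yellow troughs are decoys. Next I measure positions.

```bash
cat > meas.py <<'E'
from h import *
for tag in ['top0','scene0']:
    ci,im,d=load(tag); P=pts(ci,d); hsv=cv2.cvtColor(im,cv2.COLOR_RGB2HSV)
    H,S,V=[hsv[...,i].astype(int) for i in range(3)]
    reg=(P[...,0]>.2)&(P[...,0]<.75)&(P[...,1]>-.45)&(P[...,1]<.35)
    for n,m in dict(red=((H<6)|(H>174))&(S>150),green=(H>45)&(H<85)&(S>100),blue=(H>100)&(H<125)&(S>120)).items():
        for zlo in (0.03,0.112):
            mm=m&reg&(P[...,2]>zlo)&(P[...,2]<.135)
            Q=P[mm]; 
            if len(Q)<8: print(tag,n,zlo,len(Q)); continue
            r=cv2.minAreaRect(Q[:,:2].astype(np.float32)*1000)
            print(tag,n,zlo,len(Q),'z',np.percentile(Q[:,2],[2,50,98]).round(4),'mean',Q[:,:2].mean(0).round(4),'rect',np.round(r[0],1),np.round(r[1],1),round(r[2],1))
    # trough: grey, high z
    u0,v0,u1,v1=(285,168,325,228) if tag=='top0' else (212,182,278,232)
    b=np.zeros(d.shape,bool); b[v0:v1,u0:u1]=1
    mm=b&(P[...,2]>.045)&(P[...,2]<.075); Q=P[mm]
    r=cv2.minAreaRect(Q[:,:2].astype(np.float32)*1000)
    print(tag,'trough rim',len(Q),np.percentile(Q[:,2],[2,50,98]).round(4),np.round(r[0],1),np.round(r[1],1),round(r[2],1))
    # rack top
    b=reg&(H>8)&(H<25)&(S>60)&(P[...,2]>.038)&(P[...,2]<.05)&(P[...,1]>0); Q=P[b]
    r=cv2.minAreaRect(Q[:,:2].astype(np.float32)*1000); print('rack',len(Q),np.round(r[0],1),np.round(r[1],1),round(r[2],1))
    g=(P[...,0]>.3)&(P[...,0]<.6)&(np.abs(P[...,1])<.5)&(S<60)&(np.abs(P[...,2])<.02); print('table z',np.median(P[...,2][g]))
E
python3 meas.py
python3 - <<'E'
from h import *
ci,im,d=load('top0'); a=cv2.resize(im[150:240,130:340,::-1],None,fx=3.8,fy=3.8,interpolation=cv2.INTER_CUBIC);cv2.imwrite('pics/topz.png',a)
ci,im,d=load('scene0'); a=cv2.resize(im[170:350,210:410,::-1],None,fx=3.3,fy=3.3,interpolation=cv2.INTER_CUBIC);cv2.imwrite('pics/scz.png',a)
E
```

```text
top0 red 0.03 154 z [0.0934 0.1176 0.124 ] mean [0.4832 0.1366] rect [483.  137.4] [ 7.9 88.1] 88.1
top0 red 0.112 107 z [0.1126 0.1194 0.1242] mean [0.4829 0.1373] rect [483.6 137.4] [ 7.7 86.9] 87.8
top0 green 0.03 134 z [0.1009 0.1187 0.1232] mean [0.481  0.0755] rect [480.5  76.4] [ 7.9 86.8] 88.1
top0 green 0.112 108 z [0.113  0.1194 0.1236] mean [0.4802 0.0761] rect [480.5  76.4] [ 7.9 86.8] 88.1
top0 blue 0.03 130 z [0.0972 0.1178 0.1236] mean [0.4834 0.1984] rect [483.4 199.4] [ 7.8 84. ] 89.3
top0 blue 0.112 98 z [0.1131 0.1188 0.124 ] mean [0.4821 0.1989] rect [483.4 199.4] [ 7.8 84. ] 89.3
top0 trough rim 209 [0.0457 0.0581 0.0631] [ 471.7 -205.1] [ 42.  132.4] 74.5
rack 1883 [482.5 139.3] [198.1 116.2] 88.4
table z -0.000278035175950927
scene0 red 0.03 468 z [0.051  0.1084 0.1219] mean [0.4904 0.1394] rect [484.7 137.8] [ 9.1 90.9] 89.2
scene0 red 0.112 212 z [0.1125 0.1195 0.1225] mean [0.4866 0.1383] rect [484.5 137.8] [ 9.1 90.6] 89.3
scene0 green 0.03 502 z [0.0505 0.1065 0.1218] mean [0.4889 0.0777] rect [483.7  75.9] [ 9.4 91.2] 88.1
scene0 green 0.112 204 z [0.1126 0.1196 0.1226] mean [0.4848 0.0764] rect [483.7  75.6] [ 8.7 91.1] 88.4
scene0 blue 0.03 450 z [0.0481 0.1109 0.1221] mean [0.4929 0.2011] rect [486.6 199.5] [ 8.6 90.3] 88.1
scene0 blue 0.112 215 z [0.1127 0.1199 0.1227] mean [0.4877 0.2001] rect [485.9 199.4] [ 8.4 88.9] 88.1
scene0 trough rim 619 [0.0455 0.0551 0.061 ] [ 486. -160.] [142.5 132.9] 74.4
rack 2965 [483.7 137.3] [196.5 118.6] 88.2
table z 0.00014333283487674616
```

View pics/topz.png

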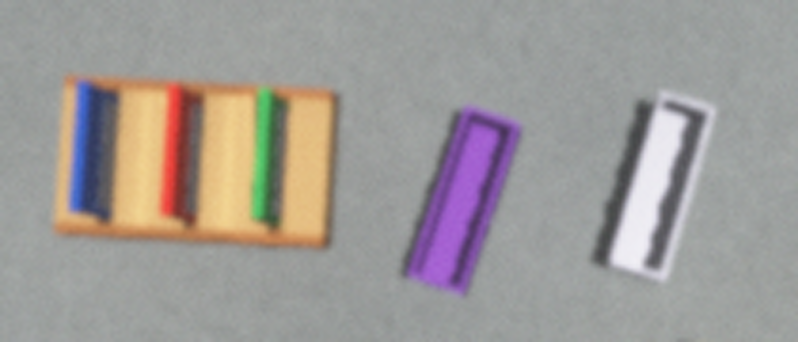

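View pics/scz.png

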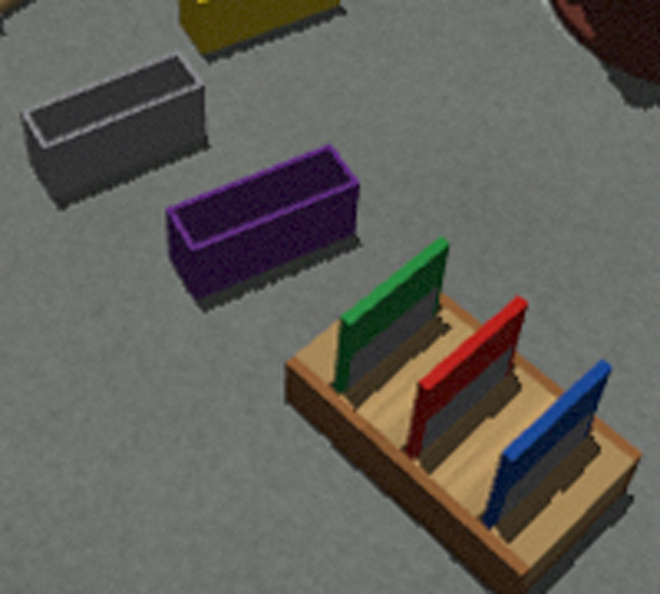

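```bash
python3 - <<'E'
from h import *
ci,im,d=load('scene0'); P=pts(ci,d); S=cv2.cvtColor(im,cv2.COLOR_RGB2HSV)[...,1]
b=(abs(P[...,0]-.472)<.09)&(abs(P[...,1]+.205)<.06)&(P[...,2]>.05)&(P[...,2]<.07)&(S<60)
Q=P[b]; r=cv2.minAreaRect(Q[:,:2].astype(np.float32)*1000); print('trough scene',len(Q),[np.round(x,1) for x in r])
# red plate face: red pixel vs grey by height, x mid
b=(abs(P[...,0]-.484)<.03)&(abs(P[...,1]-.1375)<.012)&(P[...,2]>.05)
for lo in np.arange(.05,.125,.006):
    m=b&(P[...,2]>lo)&(P[...,2]<=lo+.006)
    if m.any(): print(round(lo,3),m.sum(),'sat',S[m].mean().round())
s=robot.read_state(); R=s['orientation']; p=s['tool_pos']
tgt=np.array([.484,.1375,.23]); print('delta tool units',(R.T@(tgt-p)/.025).round(2))
E
```

```text
trough scene 430 [array([ 472.9, -206.4]), array([ 45.8, 132.8]), np.float64(74.6)]
0.05 25 sat 13.0
0.056 24 sat 12.0
0.062 23 sat 13.0
0.068 24 sat 15.0
0.074 27 sat 48.0
0.08 27 sat 183.0
0.086 27 sat 230.0
0.092 25 sat 228.0
0.098 25 sat 227.0
0.104 26 sat 225.0
0.11 29 sat 228.0
0.116 116 sat 212.0
0.122 8 sat 211.0
delta tool units [-0.33 -7.59 15.02]
```

```bash
python3 - <<'E'
from h import *
for t in ['top0','scene0','wrist0']:
    ci,im,d=load(t); P=pts(ci,d)
    m=(P[...,0]>.2)&(P[...,0]<.62)&(P[...,1]>.05)&(P[...,1]<.6)&(d>0)
    for y in np.arange(.05,.6,.05):
        k=m&(abs(P[...,1]-y)<.025)
        if k.any(): print(t,round(y,2),P[k][:,2].max().round(3),P[k][P[k][:,2].argmax()].round(3))
E
```

```text
top0 0.05 0.124 [0.494 0.074 0.124]
top0 0.1 0.123 [0.51  0.078 0.123]
top0 0.15 0.125 [0.51  0.134 0.125]
top0 0.2 0.125 [0.519 0.199 0.125]
top0 0.25 0.05 [0.429 0.225 0.05 ]
top0 0.3 0.008 [0.341 0.291 0.008]
top0 0.35 0.008 [0.268 0.369 0.008]
top0 0.4 0.351 [0.203 0.415 0.351]
top0 0.45 0.339 [0.212 0.426 0.339]
top0 0.5 0.238 [0.377 0.477 0.238]
top0 0.55 0.198 [0.331 0.525 0.198]
scene0 0.05 0.123 [0.502 0.072 0.123]
scene0 0.1 0.123 [0.529 0.075 0.123]
scene0 0.15 0.124 [0.488 0.142 0.124]
scene0 0.2 0.123 [0.461 0.202 0.123]
scene0 0.25 0.049 [0.508 0.231 0.049]
scene0 0.3 0.005 [0.361 0.307 0.005]
scene0 0.35 0.005 [0.421 0.365 0.005]
scene0 0.4 0.255 [0.36  0.416 0.255]
scene0 0.45 0.249 [0.373 0.425 0.249]
scene0 0.5 0.106 [0.362 0.49  0.106]
scene0 0.55 0.073 [0.425 0.53  0.073]
wrist0 0.05 0.033 [0.422 0.074 0.033]
wrist0 0.1 0.046 [0.423 0.119 0.046]
wrist0 0.15 0.046 [0.425 0.127 0.046]
wrist0 0.2 0.006 [0.427 0.225 0.006]
wrist0 0.25 0.024 [0.431 0.238 0.024]
wrist0 0.3 0.002 [0.377 0.322 0.002]
wrist0 0.35 0.002 [0.291 0.358 0.002]
wrist0 0.4 0.312 [0.2   0.419 0.312]
wrist0 0.45 0.327 [0.205 0.472 0.327]
wrist0 0.5 0.327 [0.216 0.494 0.327]
wrist0 0.55 0.321 [0.242 0.53  0.321]
```

The grey machine near (0.36, 0.42), up to 0.25 m high, is close to the direct path. I'll back away along −y and up before crossing.

drive_tool:
  moves: [0, 0, 0, -0.5, -1, 0, 60, 0, 0, 0, -0.5, -1, 0, 50, 0, 0, 0, -0.5, -1, 0, 45, 0, 0, 0, -0.5, -1, 0, 45, 0, 0, 0, 0, -0.8, 0.6, 45, 0, 0, 0, 0, -0.3, 1, 45, 0, 0, 0, 0, -0.3, 1, 45, 0, 0, 0, 0, -0.3, 1, 45]
  grip_force: 60

```text
clock: 0.95
tool_pos: [0.2484, 0.304, 0.2722]
orientation: [[0.0, 0.436, 0.9], [0.0, 0.9, -0.436], [-1.0, 0.0, 0.0]]
contact_force: [0.7, 0.9, -0.3]
finger_gap: 0.0449
```

drive_tool:
  moves: [0, 0, 0, 0, -0.3, 1, 45, 0, 0, 0, 0, -0.3, 1, 45, 0, 0, 0, 0, -0.3, 1, 45, 0, 0, 0, 0, -0.3, 1, 45, -6, 0, 0, 0, 0, 1, 45, -6, 0, 0, 0, 0, 1, 45, -6, 0, 0, 0, 0, 1, 45, -6, 0, 0, 0, 0, 1, 45]

```text
clock: 1.75
tool_pos: [0.4207, 0.2047, 0.272]
orientation: [[-0.0, 0.029, 1.0], [-0.0, 1.0, -0.029], [-1.0, -0.0, -0.0]]
contact_force: [0.3, 0.5, 0.5]
finger_gap: 0.0453
```

```bash
cat > go.py <<'E'
from h import *
import sys
from scipy.spatial.transform import Rotation as Ro
def delta(p,ang):  # ang: plate normal yaw deg (tool y direction), tool x down
    s=robot.read_state(); R=s['orientation']; a=np.radians(ang)
    y=np.array([np.cos(a),np.sin(a),0]); x=np.array([0,0,-1.]); T=np.stack([x,y,np.cross(x,y)],1)
    print('t',s['clock'],'pos',s['tool_pos'].round(4),'gap',s['finger_gap'].round(4),'F',s['contact_force'].round(1))
    print('rot',np.degrees(Ro.from_matrix(R.T@T).as_rotvec()).round(2),'trans now-axes',(R.T@(np.array(p)-s['tool_pos'])/.025).round(2),'in target axes',(T.T@(np.array(p)-s['tool_pos'])/.025).round(2))
delta([float(v) for v in sys.argv[1:4]],float(sys.argv[4]))
E
python3 go.py .484 .1375 .2 88.2
```

```text
Traceback (most recent call last):
  File "go.py", line 9, in <module>
    delta([float(v) for v in sys.argv[1:4]],float(sys.argv[4]))
    ~~~~~^^^^^^^^^^^^^^^^^^^^^^^^^^^^^^^^^^^^^^^^^^^^^^^^^^^^^^
  File "go.py", line 7, in delta
    print('t',s['clock'],'pos',s['tool_pos'].round(4),'gap',s['finger_gap'].round(4),'F',s['contact_force'].round(1))
                                                            ^^^^^^^^^^^^^^^^^^^^^
AttributeError: 'float' object has no attribute 'round'
```

```bash
sed -i "s/s\['finger_gap'\].round(4)/round(s['finger_gap'],4)/" go.py; python3 go.py .484 .1375 .2 88.2
```

```text
t 1.75 pos [0.4207 0.2047 0.272 ] gap 0.0453 F [0.3 0.5 0.5]
rot [ 0.13 -0.02  0.01] trans now-axes [ 2.88 -2.61  2.61] in target axes [ 2.88 -2.61  2.62]
```

drive_tool:
  moves: [0, 0, 0, 0, -0.9, 0.9, 45, 0, 0, 0, 0, -0.9, 0.9, 45, 0, 0, 0, 0.6, -0.8, 0.8, 45, 0, 0, 0, 0.8, 0, 0, 45, 0, 0, 0, 0, 0, 0, 45]

```text
clock: 2.25
tool_pos: [0.4814, 0.1374, 0.2347]
orientation: [[-0.005, 0.034, 0.999], [-0.001, 0.999, -0.034], [-1.0, -0.001, -0.005]]
contact_force: [-1.2, 0.2, 0.4]
finger_gap: 0.045
```

```bash
python3 go.py .484 .1375 .099 88.2; python3 - <<'E'
from h import *
ci,im,d=grab('wrist','wrist1')
P=pts(ci,d);hsv=cv2.cvtColor(im,cv2.COLOR_RGB2HSV);H,S=hsv[...,0].astype(int),hsv[...,1]
m=((H<6)|(H>174))&(S>150)&(P[...,2]>.112)&(P[...,2]<.13); Q=P[m]
r=cv2.minAreaRect(Q[:,:2].astype(np.float32)*1000); print(len(Q),r)
E
```

```text
t 2.25 pos [0.4814 0.1374 0.2347] gap 0.045 F [-1.2  0.2  0.4]
rot [-0.17 -0.26  0.04] trans now-axes [5.43 0.01 0.13] in target axes [5.43 0.01 0.1 ]
814 ((481.38323974609375, 138.81671142578125), (7.274135589599609, 88.1364974975586), 88.00370025634766)
```

View pics/wrist1.png

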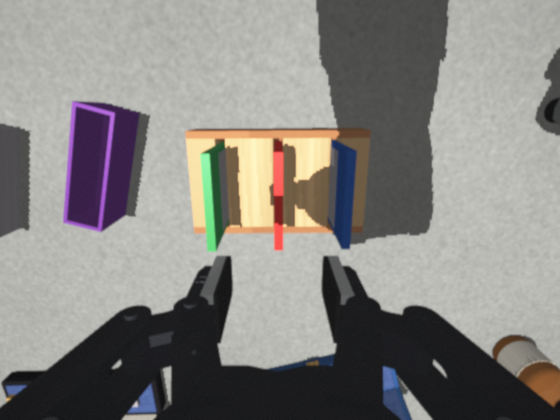

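The wrist view shows the red top edge at (278, 145–248), centred between the fingers at columns ~231 and ~324. It agrees with the fixed cameras to about 2 mm, so I descend.

drive_tool:
  moves: [0, 0, 0, 0.8, 0, 0, 40, 0, 0, 0, 1, 0, 0, 40, 0, 0, 0, 1, 0, 0, 40, 0, 0, 0, 1, 0, 0, 40, 0, 0, 0, 0.6, 0, 0, 40, 0, 0, 0, 0.6, 0, 0, 40, 0, 0, 0, 0.4, 0, 0, 40, 0, 0, 0, 0, 0, 0, 40]

```text
clock: 3.1
tool_pos: [0.4821, 0.1386, 0.1018]
orientation: [[-0.001, 0.032, 0.999], [-0.0, 0.999, -0.032], [-1.0, -0.0, -0.001]]
contact_force: [-0.0, -0.4, -0.1]
finger_gap: 0.04
```

```bash
python3 go.py .483 .138 .099 88.2; python3 - <<'E'
from h import *
ci,im,d=grab('scene','scene2'); cv2.imwrite('pics/s2.png',cv2.resize(im[170:350,230:430,::-1],None,fx=3.3,fy=3.3))
E
```

```text
t 3.1 pos [0.4821 0.1386 0.1018] gap 0.04 F [-0.  -0.4 -0.1]
rot [-0.05 -0.06  0.01] trans now-axes [ 0.11 -0.02  0.04] in target axes [ 0.11 -0.02  0.04]
```

View pics/s2.png

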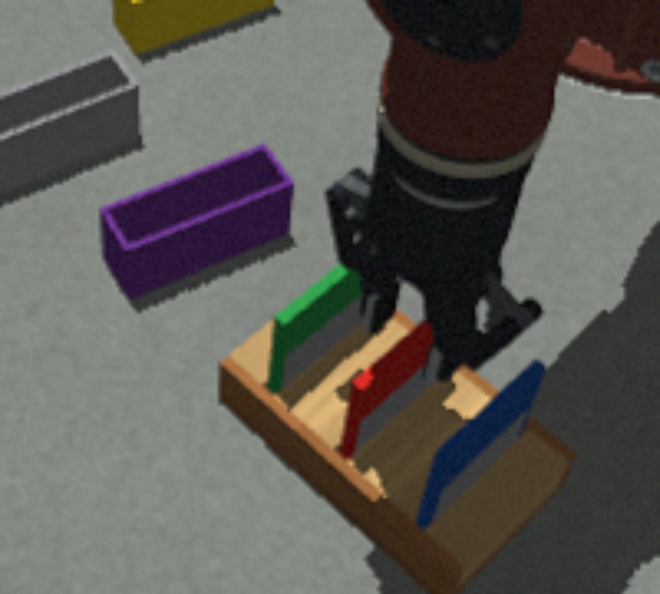

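The fingers straddle the red plate at about (430,340) in the crop and are clear of green and blue. I close on it.

drive_tool:
  moves: [0, 0, 0, 0.1, 0, 0, 28, 0, 0, 0, 0, 0, 0, 16, 0, 0, 0, 0, 0, 0, 2, 0, 0, 0, 0, 0, 0, 2, 0, 0, 0, 0, 0, 0, 2, 0, 0, 0, 0, 0, 0, 2]
  grip_force: 60

```text
clock: 3.75
tool_pos: [0.4831, 0.1383, 0.1003]
orientation: [[0.001, 0.033, 0.999], [0.0, 0.999, -0.033], [-1.0, 0.0, 0.001]]
contact_force: [-1.0, -0.0, 6.3]
finger_gap: 0.0063
```

drive_tool:
  moves: [0, 0, 0, -0.2, 0, 0, 2, 0, 0, 0, -0.3, 0, 0, 2, 0, 0, 0, -0.3, 0, 0, 2, 0, 0, 0, -0.3, 0, 0, 2, 0, 0, 0, -0.3, 0, 0, 2]

```text
clock: 4.25
tool_pos: [0.4828, 0.1382, 0.1354]
orientation: [[0.0, 0.033, 0.999], [0.0, 0.999, -0.033], [-1.0, 0.0, 0.0]]
contact_force: [-0.6, 0.1, -1.7]
finger_gap: 0.0062
```

drive_tool:
  moves: [0, 0, 0, -0.5, 0, 0, 2, 0, 0, 0, -0.7, 0, 0, 2, 0, 0, 0, -0.8, 0, 0, 2, 0, 0, 0, -0.8, 0, 0, 2, 0, 0, 0, -0.8, 0, 0, 2, 0, 0, 0, -0.8, 0, 0, 2, 0, 0, 0, -0.4, 0, 0, 2, 0, 0, 0, 0, 0, 0, 2]

```text
clock: 5.05
tool_pos: [0.4834, 0.1383, 0.2559]
orientation: [[0.002, 0.033, 0.999], [0.0, 0.999, -0.033], [-1.0, 0.0, 0.002]]
contact_force: [0.3, 0.4, -1.5]
finger_gap: 0.0063
```

```bash
python3 go.py .4723 -.2057 .25 74.5; python3 - <<'E'
from h import *
ci,im,d=grab('scene','scene3')
P=pts(ci,d);hsv=cv2.cvtColor(im,cv2.COLOR_RGB2HSV);H,S=hsv[...,0].astype(int),hsv[...,1]
m=((H<6)|(H>174))&(S>150)&(P[...,0]>.42)&(P[...,0]<.55)&(abs(P[...,1]-.138)<.03)&(P[...,2]>.1); Q=P[m]
print(len(Q),Q.min(0),Q.max(0),Q.mean(0))
E
```

```text
t 5.05 pos [0.4834 0.1383 0.2559] gap 0.0063 F [ 0.3  0.4 -1.5]
rot [13.62  0.13 -0.04] trans now-axes [ 2.300e-01 -1.377e+01  1.000e-02] in target axes [  0.24 -13.38   3.25]
1045 [0.43876619 0.10801328 0.16790238] [0.53761793 0.16797145 0.65579574] [0.51607698 0.14048007 0.41214826]
```

View pics/scene3.png

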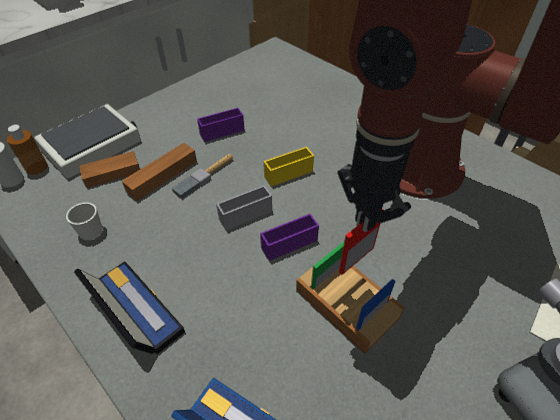

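The plate is out of the slot and held upright at about (360,245), with blue and green still in place. The foot is at about 0.166 m, which clears the neighbouring plates. I carry it to the trough.

drive_tool:
  moves: [0, 0, 0, 0, -0.5, 0, 2, 0, 0, 0, 0, -0.8, 0, 2, 0, 0, 0, 0, -1, 0, 2, 0, 0, 0, 0, -1, 0, 2, 0, 0, 0, 0, -1, 0, 2, 0, 0, 0, 0, -1, 0, 2, 0, 0, 0, 0, -1, 0, 2, 0, 0, 0, 0, -1, 0, 2]

```text
clock: 5.9
tool_pos: [0.4757, -0.0457, 0.2536]
orientation: [[-0.002, 0.033, 0.999], [0.0, 0.999, -0.033], [-1.0, 0.0, -0.002]]
contact_force: [0.3, 0.3, -1.7]
finger_gap: 0.0056
```

drive_tool:
  moves: [0, 0, 0, 0, -1, 0, 2, 0, 0, 0, 0, -1, 0, 2, 0, 0, 0, 0, -1, 0, 2, 0, 0, 0, 0, -1, 0, 2, 0, 0, 0, 0, -1, 0, 2, 4, 0, 0, 0, -0.8, 0, 2, 4, 0, 0, 0, -0.5, 0, 2, 4, 0, 0, 0, 0, 0, 2]

```text
clock: 6.7
tool_pos: [0.4694, -0.2035, 0.2533]
orientation: [[-0.002, 0.245, 0.97], [0.0, 0.97, -0.245], [-1.0, -0.0, -0.002]]
contact_force: [-0.4, 0.4, -2.2]
finger_gap: 0.0057
```

drive_tool:
  moves: [1.6, 0, 0, 0, 0, 0, 2, 0, 0, 0, 0, 0, 0, 2]

```text
clock: 6.9
tool_pos: [0.4699, -0.2016, 0.2539]
orientation: [[-0.001, 0.267, 0.964], [0.001, 0.964, -0.267], [-1.0, 0.0, -0.001]]
contact_force: [0.4, 0.1, -2.9]
finger_gap: 0.0062
```

```bash
python3 go.py .4723 -.2057 .25 74.5; python3 - <<'E'
from h import *
for n in ['top','scene']:
    ci,im,d=grab(n,n+'4')
    P=pts(ci,d);hsv=cv2.cvtColor(im,cv2.COLOR_RGB2HSV);H,S=hsv[...,0].astype(int),hsv[...,1]
    m=((H<6)|(H>174))&(S>150)&(abs(P[...,0]-.4723)<.08)&(abs(P[...,1]+.2057)<.06)&(P[...,2]>.1)&(P[...,2]<.29); Q=P[m]
    print(n,len(Q)); 
    if len(Q)>5:
        t=Q[Q[:,2]>Q[:,2].max()-.012]; print(Q[:,2].min(),Q[:,2].max(),cv2.minAreaRect(Q[:,:2].astype(np.float32)*1000),cv2.minAreaRect(t[:,:2].astype(np.float32)*1000))
E
```

```text
t 6.9 pos [ 0.4699 -0.2016  0.2539] gap 0.0062 F [ 0.4  0.1 -2.9]
rot [ 0.02 -0.08 -0.02] trans now-axes [ 0.15 -0.13  0.13] in target axes [ 0.15 -0.13  0.13]
top 0
scene 737
0.16541351427013662 0.27656451698504786 ((471.37298583984375, -201.6418914794922), (12.293511390686035, 90.46671295166016), 74.61630249023438) ((471.8308410644531, -201.8043670654297), (11.868379592895508, 89.4096450805664), 74.14212799072266)
```

View pics/scene4.png

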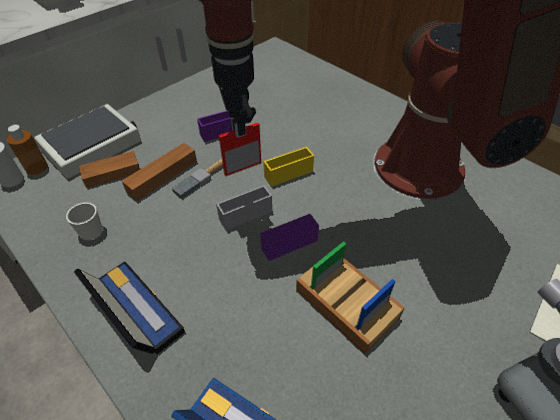

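View pics/top4.png

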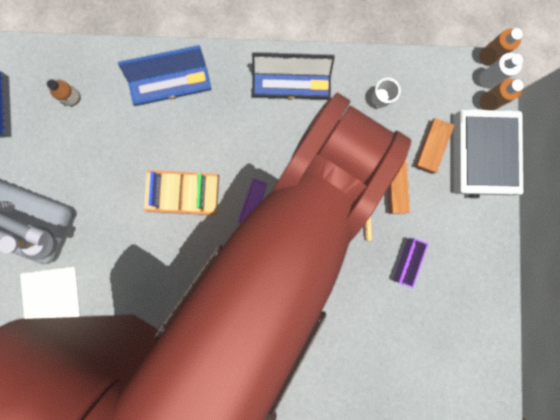

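The plate hangs vertical above the trough at about (471.5, −201.7) mm, with the foot at 165 mm. It is 4 mm off the trough's centre and the yaw matches. I centre it and descend most of the way.

drive_tool:
  moves: [0, 0, 0, 0, -0.15, 0.08, 2, 0, 0, 0, 0.6, 0, 0, 2, 0, 0, 0, 0.8, 0, 0, 2, 0, 0, 0, 0.8, 0, 0, 2, 0, 0, 0, 0.8, 0, 0, 2, 0, 0, 0, 0.6, 0, 0, 2, 0, 0, 0, 0.2, 0, 0, 2, 0, 0, 0, 0, 0, 0, 2]

```text
clock: 7.8
tool_pos: [0.4713, -0.2055, 0.1592]
orientation: [[-0.001, 0.266, 0.964], [0.0, 0.964, -0.266], [-1.0, 0.0, -0.001]]
contact_force: [0.1, -0.1, -0.7]
finger_gap: 0.0063
```

```bash
python3 go.py .4723 -.2057 .0943 74.5; python3 - <<'E'
from h import *
ci,im,d=grab('scene','scene5'); cv2.imwrite('pics/s5.png',cv2.resize(im[120:260,180:320,::-1],None,fx=4,fy=4))
P=pts(ci,d);hsv=cv2.cvtColor(im,cv2.COLOR_RGB2HSV);H,S=hsv[...,0].astype(int),hsv[...,1]
m=((H<6)|(H>174))&(S>150)&(abs(P[...,0]-.4723)<.08)&(abs(P[...,1]+.2057)<.06)&(P[...,2]>.06)&(P[...,2]<.29); Q=P[m]
print(len(Q),Q[:,2].min(),Q[:,2].max(),cv2.minAreaRect(Q[:,:2].astype(np.float32)*1000))
E
```

```text
t 7.8 pos [ 0.4713 -0.2055  0.1592] gap 0.0063 F [ 0.1 -0.1 -0.7]
rot [ 0.05 -0.06 -0.01] trans now-axes [2.6  0.   0.04] in target axes [2.6  0.   0.04]
602 0.06784656430746366 0.22418033338935822 ((477.1234436035156, -189.3554229736328), (43.77298355102539, 90.72134399414062), 74.74678802490234)
```

View pics/s5.png

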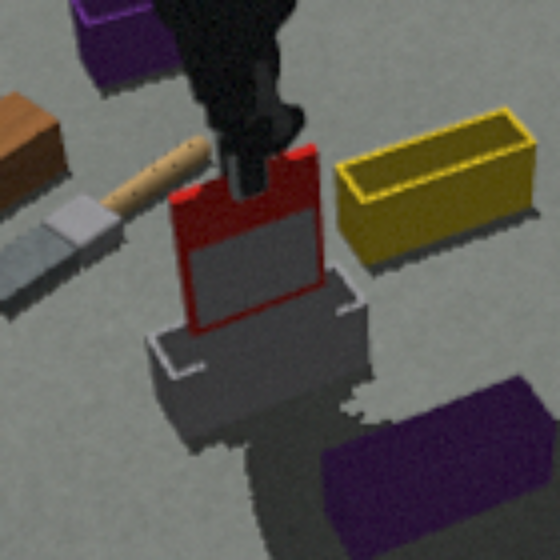

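The foot is at about 69 mm, just above the rim and centred between the walls, with both ends inside. I lower it slowly.

drive_tool:
  moves: [0, 0, 0, 0.3, 0, 0, 2, 0, 0, 0, 0.4, 0, 0, 2, 0, 0, 0, 0.4, 0, 0, 2, 0, 0, 0, 0.4, 0, 0, 2, 0, 0, 0, 0.4, 0, 0, 2, 0, 0, 0, 0.3, 0, 0, 2, 0, 0, 0, 0, 0, 0, 2]

```text
clock: 8.55
tool_pos: [0.4708, -0.2052, 0.1033]
orientation: [[-0.002, 0.267, 0.964], [0.001, 0.964, -0.267], [-1.0, 0.001, -0.002]]
contact_force: [-0.4, 0.2, -0.7]
finger_gap: 0.006
```

drive_tool:
  moves: [0, 0, 0, 0.1, 0, 0, 2, 0, 0, 0, 0.1, 0, 0, 2, 0, 0, 0, 0, 0, 0, 2]

```text
clock: 8.85
tool_pos: [0.4716, -0.2057, 0.0996]
orientation: [[0.0, 0.267, 0.964], [-0.0, 0.964, -0.267], [-1.0, -0.0, 0.0]]
contact_force: [0.3, 0.0, -1.4]
finger_gap: 0.0061
```

drive_tool:
  moves: [0, 0, 0, 0.08, 0, 0, 2, 0, 0, 0, 0.06, 0, 0, 2, 0, 0, 0, 0, 0, 0, 2]

```text
clock: 9.15
tool_pos: [0.4715, -0.2056, 0.096]
orientation: [[-0.0, 0.267, 0.964], [0.0, 0.964, -0.267], [-1.0, 0.0, -0.0]]
contact_force: [0.0, 0.4, -2.0]
finger_gap: 0.006
```

drive_tool:
  moves: [0, 0, 0, 0.04, 0, 0, 2, 0, 0, 0, 0, 0, 0, 2]

```text
clock: 9.35
tool_pos: [0.4715, -0.2056, 0.095]
orientation: [[-0.0, 0.267, 0.964], [0.0, 0.964, -0.267], [-1.0, 0.0, -0.0]]
contact_force: [0.1, -0.2, -1.1]
finger_gap: 0.0061
```

drive_tool:
  moves: [0, 0, 0, 0.03, 0, 0, 2, 0, 0, 0, 0, 0, 0, 2]

```text
clock: 9.55
tool_pos: [0.4716, -0.2057, 0.0944]
orientation: [[0.0, 0.267, 0.964], [-0.0, 0.964, -0.267], [-1.0, -0.0, 0.0]]
contact_force: [-0.3, -0.3, -1.2]
finger_gap: 0.006
```

drive_tool:
  moves: [0, 0, 0, 0.03, 0, 0, 2, 0, 0, 0, 0, 0, 0, 2]

```text
clock: 9.75
tool_pos: [0.4716, -0.2059, 0.0943]
orientation: [[0.0, 0.267, 0.964], [-0.001, 0.964, -0.267], [-1.0, -0.001, 0.0]]
contact_force: [-3.5, 0.6, 8.1]
finger_gap: 0.006
```

drive_tool:
  moves: [0, 0, 0, 0.03, 0, 0, 2, 0, 0, 0, 0, 0, 0, 2]

```text
clock: 9.95
tool_pos: [0.4717, -0.2061, 0.0943]
orientation: [[0.001, 0.267, 0.964], [-0.001, 0.964, -0.267], [-1.0, -0.001, 0.001]]
contact_force: [-6.5, 2.1, 16.8]
finger_gap: 0.0061
```

Contact with the floor came at TCP z = 94.3 mm, exactly as predicted, and Fz rose. I ease the pressure off and open gently.

drive_tool:
  moves: [0, 0, 0, -0.04, 0, 0, 2, 0, 0, 0, 0, 0, 0, 10, 0, 0, 0, 0, 0, 0, 14, 0, 0, 0, 0, 0, 0, 18, 0, 0, 0, 0, 0, 0, 22, 0, 0, 0, 0, 0, 0, 26, 0, 0, 0, 0, 0, 0, 30, 0, 0, 0, 0, 0, 0, 30]
  grip_force: 20

```text
clock: 10.75
tool_pos: [0.4715, -0.2057, 0.0938]
orientation: [[-0.0, 0.267, 0.964], [0.0, 0.964, -0.267], [-1.0, 0.0, -0.0]]
contact_force: [0.7, 0.3, -0.3]
finger_gap: 0.0298
```

```bash
python3 go.py .4723 -.2057 .0943 74.5; python3 - <<'E'
from h import *
ci,im,d=grab('scene','scene6'); cv2.imwrite('pics/s6.png',cv2.resize(im[120:260,180:320,::-1],None,fx=4,fy=4))
ci,im,d=grab('wrist','wrist6')
E
```

```text
t 10.75 pos [ 0.4715 -0.2057  0.0938] gap 0.0298 F [ 0.7  0.3 -0.3]
rot [ 0.01 -0.01 -0.  ] trans now-axes [-0.02  0.01  0.03] in target axes [-0.02  0.01  0.03]
```

View pics/s6.png

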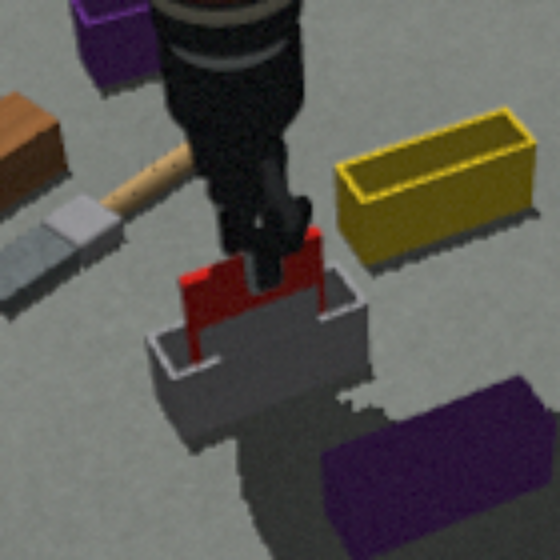

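View pics/wrist6.png

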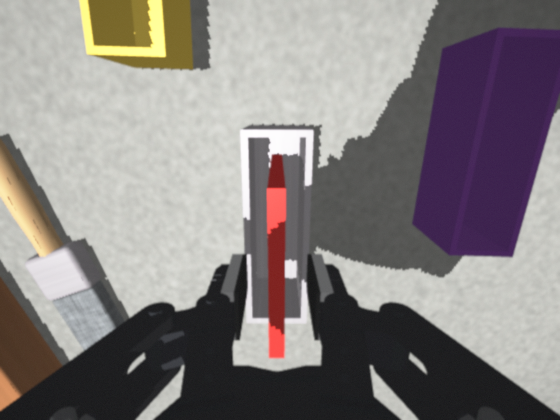

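The fingers are open and the plate stands upright on its own, centred in the trough at (277, 155–355) in the wrist view. I open a little more and rise straight up.

drive_tool:
  moves: [0, 0, 0, 0, 0, 0, 40, 0, 0, 0, 0, 0, 0, 48, 0, 0, 0, -0.2, 0, 0, 48, 0, 0, 0, -0.4, 0, 0, 48, 0, 0, 0, -0.6, 0, 0, 48, 0, 0, 0, -0.8, 0, 0, 48, 0, 0, 0, -1, 0, 0, 48, 0, 0, 0, -1, 0, 0, 48]

```text
clock: 11.65
tool_pos: [0.4715, -0.2056, 0.1956]
orientation: [[0.0, 0.267, 0.964], [-0.0, 0.964, -0.267], [-1.0, -0.0, 0.0]]
contact_force: [-0.6, -0.9, 0.2]
finger_gap: 0.0476
```

drive_tool:
  moves: [0, 0, 0, -1, 0, 0, 48, 0, 0, 0, -0.6, 0, 0, 48, 0, 0, 0, 0, 0, 0, 48, 0, 0, 0, 0, 0, 0, 48, 0, 0, 0, 0, 0, 0, 48]

```text
clock: 12.15
tool_pos: [0.4711, -0.2054, 0.2332]
orientation: [[-0.001, 0.267, 0.964], [0.001, 0.964, -0.267], [-1.0, 0.0, -0.001]]
contact_force: [0.2, 0.4, -0.5]
finger_gap: 0.0481
```

```bash
python3 go.py .4723 -.2057 .0943 74.5; python3 - <<'E'
from h import *
ci,im,d=grab('wrist','wrist7')
ci,im,d=grab('scene','scene7')
P=pts(ci,d);hsv=cv2.cvtColor(im,cv2.COLOR_RGB2HSV);H,S=hsv[...,0].astype(int),hsv[...,1]
m=((H<6)|(H>174))&(S>150)&(abs(P[...,0]-.4723)<.08)&(abs(P[...,1]+.2057)<.06)&(P[...,2]>.06)&(P[...,2]<.15); Q=P[m]
print(len(Q),Q[:,2].min(),np.percentile(Q[:,2],[50,95]),Q[:,2].max(),cv2.minAreaRect(Q[:,:2].astype(np.float32)*1000))
E
```

```text
t 12.15 pos [ 0.4711 -0.2054  0.2332] gap 0.0481 F [ 0.2  0.4 -0.5]
rot [ 0.01 -0.07 -0.02] trans now-axes [ 5.55 -0.    0.06] in target axes [5.55 0.   0.05]
510 0.060009714980179145 [0.0980437  0.11493372] 0.11718689731465845 ((473.27386474609375, -206.06854248046875), (12.758041381835938, 90.48368072509766), 74.25448608398438)
```

View pics/scene7.png

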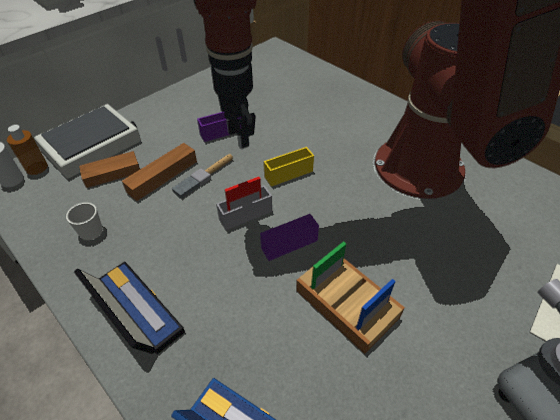

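View pics/wrist7.png

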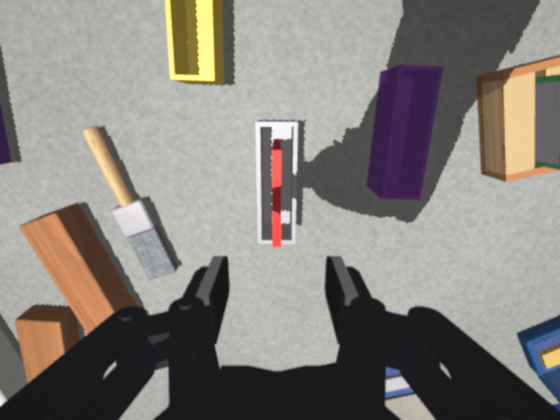

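The red plate stands in the steel trough at about (243,195) in scene, upright, with its top edge near 115 mm (114 mm means its foot is on the floor). Blue and green are still in their slots and the gripper is clear, so I hand in.

```bash
python3 -c "
from bench import robot
print(robot.finish_job())"
```

```text
the job is handed in; nothing more can be done
None
```

The red plate is standing foot down on the floor of the steel trough, and I handed the job in at about 12 s. I gripped it by its top edge, slid it straight up out of the middle slot and carried it over the other plates. I lowered it into the trough and let go only after it touched the floor.

**Final checks:**
- **Plate seated:** it touched the floor at the height I had predicted. Its top edge now measures about 115 mm, and 114 mm is what it should be when resting on the floor.
- **Position:** it stands upright near the trough's centre, balanced on its foot rather than leaning on a wall.
- **Other plates:** blue and green are still in their slots.
- **Robot:** the gripper is open and well above the plate, with only sensor noise on the force reading. The highest force I read after a move was about 17 N, at set-down.

**Disagreements:** the gripper read about 6 mm while holding the 8 mm plate, but it held without slipping. The cameras differed by 1–3 mm on plate and trough positions, within the clearances.

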